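# Lay out the sample tray for the viscosity bench

### The arm

A 6-joint arm with a two-finger parallel gripper is mounted at the origin on the work surface. World frame = base frame: x ahead of the robot, y to its left, z up, the work surface at z = 0. Lengths are in m, angles in degrees, forces in N, time in s.
With the tool pointing down it reaches from about 0.35 to 0.875 m from the base axis. Payload 4.2 kg.
Tool frame: the origin (TCP) lies midway between the tips of the shut fingers; the grasp point (between the pads) lies 19 mm behind it (r.pinch_z is the distance from the TCP to the grasp point, in m); z points along the fingers, y is the line along which they close (so a half turn about z gives the same grasp; the last joint's range is limited). The gripper opens to 87 mm and grips with 3 to 60 N. Pads are 19 mm wide; open, the fingers measure 117 mm over their backs; the gripper's body (75 mm by 190 mm) begins 51 mm behind the grasp point.
Start: joints at [88.786, 22.042, 0.453, 0, -68.411, -14.817], TCP at [0.173, 0.601, 0.223] pointing down, gripper open.
Joint ranges: [-179.83, 179.83], [-69.29, 118.12], [-61.27, 80.66], [-181.25, 117.63], [-171.15, -9.14], [-177.46, 177.46]. Speed limits (degrees/s): [159.86, 159.86, 180, 180, 180, 180].

### API

Orientations are given as a 3x3 rotation matrix whose columns are the frame's x, y, z axes.
In Python, from station import r, imaging, models gives the robot as it stands. The module is installed in compiled form; this text tells all that it offers.
- The arm moves only by the tool apply_moves, never from a script. Its argument "moves" is a list of rows, each a list of 2 entries, a list of its own where there are three numbers: the shift along the tool's x, y, z in m, then the turn about the tool's z in degrees. A call has 1 to 5 rows; each row shifts and turns the commanded pose from where the row before left it, along the tool's axes as they then stand; what a row does not reach is not made up. A row lasts 1/12 s, in which the tool goes at most 41.7 mm and 7.16 degrees, less where a joint would pass 70% of its speed; a pose out of reach is approached as far as the arm can. A call is refused whole if a number of a shift passes 0.0417 or a number of a turn 7.16, either way. A call with a gripper value outside its range is refused whole. "hand" is the finger opening in m, from 0 to 0.087, set as the call begins (left out, the last holds). The fingers move at their own pace and stop on an object; the grip force is fixed at half the most. Time passes only in rows, so rows that do not move let the fingers close. It gives the time, the measured TCP pose, the force, the opening and the grip force at its end, in the units of the state.
- r.sense(): the state, without advancing time (a new reading comes with each control period).
- imaging.capture(name): name is "scene" or "top"; returns a dict with "frame" (384x512x3 uint8, blue, green, red), "intrinsics" (3x3 intrinsics, pixels), "eye" and "orientation" of the camera in the world. Camera axes: x right, y down, z forward; pixel columns grow to the right and rows downward; lengths in m; the calibration is good to about 2 mm. A picture is of the moment at which its call begins. There is no depth.
- r.finish_job(): hands the job in; it is judged then, once.
Trained networks look in a picture, given as the dict that the camera call returned (one of the last four; its "shot" number tells which), for a name from the list of things; names that differ only in an ending like _2 or _b are one class to them, and where a whole thing is asked for, a point or a joint stands for the part that bears it (a point fixed in the world has none). Each returns a list of dicts, best first, with "confidence" (0 to 1); they miss things now and then, are a little off and sometimes report something else, mostly with a low value. They report only what shows in the picture. A call takes as long as a camera call. They do not tell look-alikes from the thing itself.
- models.cut_out(picture, target): "region" (384x512 bool, what is visible of it) and "extent" ([left, top, width, height] as shares, 0 to 1, of the picture: columns of its width, rows of its height, round what is visible of it).
- models.place_of(picture, target): "at" ([column, row] as shares, 0 to 1, of the picture: columns of its width, rows of its height: a listed point, or the origin of a listed thing).
The state is a dict: "time_s": time; "joints": joint angles; "joint_velocities": joint speeds; "effort": joint torques, N m; "tcp_pos": TCP position; "ee_rot": TCP orientation; "wrist_force": force on the tool from outside, world axes, zero at the start; "moment": the same for the moment, N m; "gripper_width": opening from 0.0 (shut) to 1.0 (fully open); "gripper_force": force on a finger pad.
Only numpy, scipy, OpenCV 4.12 (cv2) and the standard library are available. Lean on these libraries where they do the work, as an engineer would, in place of code of your own. Each camera call takes 0.05 s, during which the arm holds its last target. There are 200 camera calls.

### The job

Lay out the red tray for the next round of measurements: stand the green tub centred on the white pad, the dark plum tub centred on the blue pad, the amber tub on the tray midway between the two pads, and the red tub squarely on top of the amber one. All tubs must end upright and standing still; leave the beaker, the label roll and the marker where they are.

Things in the scene. Friction and masses are not known exactly. Their poses are not given: they have to be found in the camera images.
- tub_green: closed round sample tub, green lid and contents, with a small white paper label on its side: body 57 mm across, lid 60 mm across and 10 mm thick with a flat top, 48 mm high in all, 75 to 155 g. Origin: centre of its underside, z up. It starts standing singly on the open bench (the stacked stock tubs at the edges all have white lids and are not part of the job).
- tub_plum: closed round sample tub, very dark plum (almost black) lid and contents, with a small white paper label on its side: body 57 mm across, lid 60 mm across and 10 mm thick with a flat top, 48 mm high in all, 75 to 155 g. Origin: centre of its underside, z up. It starts standing singly on the open bench (the stacked stock tubs at the edges all have white lids and are not part of the job).
- tub_amber: closed round sample tub, amber (orange-yellow) lid and contents, with a small white paper label on its side: body 57 mm across, lid 60 mm across and 10 mm thick with a flat top, 48 mm high in all, 75 to 155 g. Origin: centre of its underside, z up. It starts standing singly on the open bench (the stacked stock tubs at the edges all have white lids and are not part of the job).
- tub_red: closed round sample tub, dark red lid and contents, with a small white paper label on its side: body 57 mm across, lid 60 mm across and 10 mm thick with a flat top, 48 mm high in all, 75 to 155 g. Origin: centre of its underside, z up. It starts standing singly on the open bench (the stacked stock tubs at the edges all have white lids and are not part of the job).
- tray: flat red plastic tray, fixed to the bench, 150 mm (its x) by 340 mm (its y, the long side); floor 4 mm thick, rim 4 mm wide and 10 mm high. Origin: centre of its underside, z up; its x points away from the robot, give or take a small turn. The two pads lie on its floor on its long centre line, one near each end, 110 mm either side of its centre, so the tray's centre is midway between them.
- pad_white: round white pad, 72 mm across, 3 mm thick, fixed on the tray's floor (its top is 7 mm above the bench). Origin: centre of its underside.
- pad_blue: round blue pad, 72 mm across, 3 mm thick, fixed on the tray's floor (its top is 7 mm above the bench). Origin: centre of its underside.
- beaker: empty clear glass beaker standing among the tubs, 54 mm across the rim, 65 mm high, loose; to be left alone. Origin: centre of its underside.
- label_roll: roll of white labels lying flat among the tubs, a paper ring 56 mm across, 25 mm high with a 28 mm hole, loose; to be left alone. Origin: centre of its underside.
- marker: grey marker pen with a black cap lying flat, 120 mm long (along its x, cap at +x), 14 mm thick, does not roll, loose; to be left alone. Origin: centre of its underside.
Not all that is in view belongs to the job. Several things have the shape of the pad_blue; the one meant has the colours described above. Several things have the shape of the tub_plum; the one meant has the colours described above.

How it is judged (in metres and radians):
At the end, for the whole second after the job is handed in: Green tub on the white pad and plum tub on the blue pad, each centred within 12 mm; amber tub on the tray floor within 15 mm of midway between the pads; red tub on the amber lid, centred within 10 mm; all upright (within 4.5 degrees) and at rest (horizontal distance between tub_green and pad_white below 0.012 m and height (world z) of tub_green between 0.004 and 0.011 m and horizontal distance between tub_plum and pad_blue below 0.012 m and height (world z) of tub_plum between 0.004 and 0.011 m and horizontal distance between tub_amber and tray below 0.015 m and height (world z) of tub_amber between 0.001 and 0.008 m and horizontal distance between tub_red and tub_amber below 0.01 m and height (world z) of tub_red between 0.048 and 0.057 m and angle between each of tub_green, tub_plum, tub_amber, tub_red's own z axis and vertical below 0.08 rad and linear speed of each of tub_green, tub_plum, tub_amber, tub_red below 0.01 m/s); the robot touches nothing.
It fails at once if the beaker is moved by more than 20 mm or tipped (distance of beaker from where it was at the start of the episode above 0.02 m or angle between beaker's own z axis and vertical above 0.4 rad).
It fails at once if the label roll is moved by more than 20 mm or tipped (distance of label_roll from where it was at the start of the episode above 0.02 m or angle between label_roll's own z axis and vertical above 0.4 rad).
It fails at once if the marker is moved by more than 20 mm or tipped (distance of marker from where it was at the start of the episode above 0.02 m or angle between marker's own z axis and vertical above 0.4 rad).
It also fails if it takes over 115 s, if anything falls off the work surface, if the arm or the gripper's body presses on something with over 40 N, if the wrist force passes 120 N, or if a joint passes its speed limit or range.

## Working session

There is one attempt and no reset: what is moved stays moved. The work goes in short steps, Python scripts to look and compute and a tool call to move; the robot and the scene stay as the last step left them, time stands still between calls to the robot, and variables do not carry over. Pictures are saved under pics/ and viewed, at most 14 in all, crops included, and the job is handed in when it is done.

Besides the shell and the picture viewer there is one more tool, called after "Emit:" in YAML: its name, and indented under it one key for each argument. apply_moves: Moves the arm, as the interface text tells. Its arguments: {"type":"object","properties":{"moves":{"type":"array"},"hand":{"type":"number"}},"required":["moves"]}

```bash
mkdir -p pics; cat > h.py <<'E'
from station import r, imaging, models
import numpy as np, cv2
def ray(p,uv):
    d=p["orientation"]@(np.linalg.inv(p["intrinsics"])@np.array([uv[0],uv[1],1.0])); return np.array(p["eye"]),d/np.linalg.norm(d)
def onz(p,uv,z):
    e,d=ray(p,uv); return e+d*(z-e[2])/d[2]
def proj(p,X):
    c=np.array(p["orientation"]).T@(np.array(X)-p["eye"]); q=p["intrinsics"]@c; return q[:2]/q[2]
def shot(n,f=None):
    p=imaging.capture(n); p={**p,"orientation":np.array(p["orientation"]),"intrinsics":np.array(p["intrinsics"])}
    if f: cv2.imwrite(f"pics/{f}.png",p["frame"])
    return p
E
python3 - <<'E'
from h import *
s=r.sense();print(s["tcp_pos"],np.round(s["ee_rot"],3).tolist(),s["gripper_width"],r.pinch_z)
P={n:shot(n,n+"0") for n in("scene","top")}
for n,p in P.items():
    print(n,np.round(p["eye"],3),np.round(p["orientation"],2).tolist(),p["intrinsics"][0,0])
    for t in "tub_green tub_plum tub_amber tub_red tray pad_white pad_blue beaker label_roll marker".split():
        for d in models.place_of(p,t)[:6]:
            uv=np.array(d["at"])*[512,384]; print(t,round(d["confidence"],2),np.round(uv),np.round(onz(p,uv,0.0),3)[:2])
a=np.hstack([P["scene"]["frame"],P["top"]["frame"]])
E
```

```text
[0.17244199 0.60008561 0.2214361 ] [[0.961, -0.276, -0.001], [-0.276, -0.961, -0.002], [0.0, 0.002, -1.0]] 0.9976854659330223 0.0187
scene [1.293 0.094 0.638] [[-0.1, 0.59, -0.8], [1.0, 0.05, -0.08], [-0.01, -0.8, -0.6]] 402.90125828439807
tub_green 0.72 [114. 201.] [ 0.526 -0.337]
tub_plum 0.84 [211. 180.] [ 0.414 -0.107]
tub_plum 0.72 [166. 200.] [ 0.512 -0.204]
tub_amber 0.63 [290. 183.] [0.41  0.108]
tub_red 0.62 [375. 202.] [0.473 0.324]
tray 0.84 [265. 230.] [0.602 0.055]
pad_white 0.76 [216. 230.] [ 0.612 -0.06 ]
pad_blue 0.97 [311. 235.] [0.609 0.161]
pad_blue 0.91 [377. 245.] [0.63  0.306]
beaker 0.83 [330. 189.] [0.426 0.213]
label_roll 0.65 [171. 174.] [ 0.395 -0.223]
marker 0.57 [249. 179.] [ 0.402 -0.004]
marker 0.22 [289. 189.] [0.438 0.107]
top [0.452 0.005 1.049] [[0.02, -1.0, 0.07], [-1.0, -0.02, 0.01], [-0.01, -0.07, -1.0]] 417.65337691967034
tub_green 0.95 [391. 187.] [ 0.528 -0.34 ]
tub_plum 0.78 [338. 191.] [ 0.514 -0.206]
tub_plum 0.73 [301. 224.] [ 0.43  -0.114]
tub_amber 0.67 [211. 219.] [0.436 0.11 ]
tub_red 0.57 [125. 200.] [0.48  0.329]
tray 0.92 [236. 151.] [0.609 0.053]
pad_white 0.62 [280. 149.] [ 0.616 -0.058]
pad_blue 0.88 [139. 145.] [0.619 0.299]
pad_blue 0.8 [195. 151.] [0.607 0.155]
pad_blue 0.35 [234. 149.] [0.613 0.057]
beaker 0.63 [300. 225.] [ 0.427 -0.112]
beaker 0.6 [164. 224.] [0.421 0.227]
label_roll 0.89 [339. 236.] [ 0.402 -0.211]
marker 0.81 [254. 233.] [0.404 0.002]
```

View pics/scene0.png

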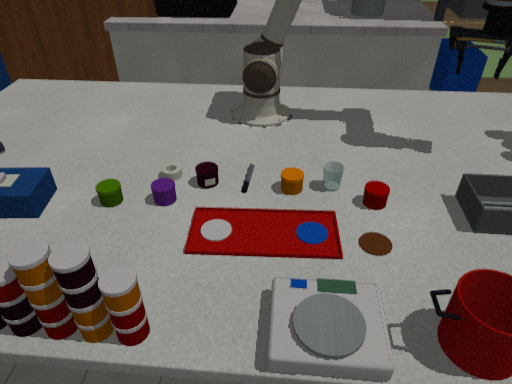

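View pics/top0.png

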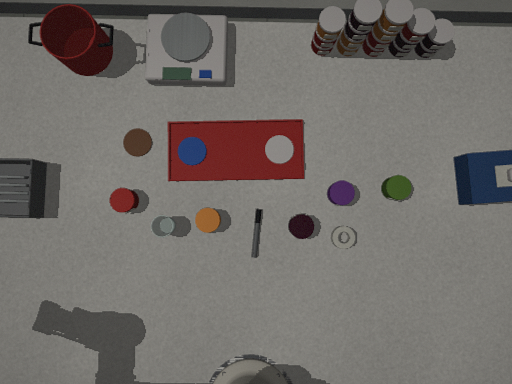

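The scene view shows the four singly standing tubs: green (110,193), plum (207,175), amber (292,181) and red (375,195). The purple one at (164,192) is a decoy. The blue pad is at (312,233) and the white pad at (216,230). The top view agrees, and the brown disc at (138,142) is a decoy pad. Next I'll fit silhouettes in both views.

```bash
cat >> h.py <<'E'
from scipy.optimize import least_squares
A=np.linspace(0,2*np.pi,48,endpoint=False); C=np.c_[np.cos(A),np.sin(A)]
def ring(x,y,z,R): return np.c_[x+R*C[:,0],y+R*C[:,1],np.full(48,z)]
SH={"tub":[(0,.0285),(.038,.0285),(.038,.03),(.048,.03)],"pad":[(0,.036),(.003,.036)],"beaker":[(0,.025),(.065,.027)],"label":[(0,.028),(.025,.028)]}
def sil(p,t,q):
    pts=np.vstack([ring(q[0],q[1],q[2]+h,R) for h,R in SH[t.split("_")[0]]])
    return cv2.convexHull(np.array([proj(p,X) for X in pts],np.float32))
def feat(h):
    m=cv2.moments(h); x,y=h[:,0,0],h[:,0,1]
    return np.array([m["m10"]/m["m00"],m["m01"]/m["m00"],x.min(),x.max(),y.min(),y.max()])
def mask(p,t,guess):
    best=None
    for d in models.cut_out(p,t):
        v,u=np.nonzero(d["region"]); 
        if len(u)<20: continue
        dist=np.hypot(*(np.array([u.mean(),v.mean()])-proj(p,guess)))
        if dist<20 and (best is None or dist<best[0]): best=(dist,d["region"])
    return None if best is None else best[1]
def fit(P,t,guess):
    F=[]
    for p in P:
        m=mask(p,t,guess)
        if m is None: print("no mask",t); continue
        v,u=np.nonzero(m); F.append((p,np.array([u.mean(),v.mean(),u.min()-.5,u.max()+.5,v.min()-.5,v.max()+.5])))
    f=lambda q: np.concatenate([feat(sil(p,t,q))-g for p,g in F]+[[0] if len(F)>1 else [1e3*(q[2]-guess[2])]])
    s=least_squares(f,guess,loss="soft_l1",x_scale=.01,diff_step=1e-3)
    return s.x,np.sqrt(np.mean(s.fun**2))
E
python3 - <<'E'
from h import *
P=[shot("scene"),shot("top")]
G=dict(tub_green=(.527,-.338),tub_plum=(.425,-.111),tub_amber=(.425,.109),tub_red=(.477,.326),pad_white=(.614,-.059),pad_blue=(.608,.158),beaker=(.424,.22),label_roll=(.399,-.217))
for t,g in G.items():
    g=[*g,.004 if "pad" in t else 0]; q,e=fit(P,t,g)
    sep=[np.round(fit([p],t,g)[0][:2],4) for p in P] if mask(P[0],t,g) is not None and mask(P[1],t,g) is not None else ""
    print(t,np.round(q,4),round(e,2),*sep)
m=models.cut_out(P[1],"marker")[0]; print(m["extent"])
E
```

```text
tub_green [ 0.5246 -0.3416  0.0015] 0.7 [ 0.522  -0.3451] [ 0.5243 -0.3404]
tub_plum [ 0.4272 -0.1109  0.0043] 0.5 [ 0.4213 -0.1142] [ 0.4269 -0.1099]
tub_amber [0.4356 0.1138 0.0029] 0.74 [0.4314 0.112 ] [0.4356 0.1159]
tub_red [0.4786 0.3196 0.0024] 0.55 [0.4761 0.3189] [0.4787 0.3219]
pad_white [ 0.6172 -0.0571  0.0083] 0.55 [ 0.6129 -0.0594] [ 0.6176 -0.0558]
pad_blue [0.607  0.1618 0.0087] 0.48 [0.602  0.1611] [0.6077 0.1642]
beaker [0.4184 0.2194 0.0043] 1.03 [0.4117 0.2184] [0.4185 0.2217]
label_roll [ 0.4014 -0.216   0.0045] 0.54 [ 0.3945 -0.2201] [ 0.401  -0.2156]
[0.4885, 0.5424, 0.0232, 0.1245]
```

The fits agree: tub heights come out within a few mm, the pads are 219 mm apart, and the tray centre is about (0.612, 0.052). I'll square the tool to the world axes first (tool x = world x, y = −y, z = −z). I'll grip the lids with the TCP about 24 mm above each tub's base.

Emit:
apply_moves:
  moves:
    - [[0,0,0],-5.3]
    - [[0,0,0],-5.3]
    - [[0,0,0],-5.4]
    - [[0,0,0],0]

```text
time_s: 3.98
tcp_pos: [0.1726, 0.6007, 0.2226]
ee_rot: [[1.0, 0.001, -0.0], [0.001, -1.0, 0.0], [-0.0, -0.0, -1.0]]
wrist_force: [-0.2, 0.2, 0.5]
gripper_width: 0.996
gripper_force: 0.0
```

Emit:
apply_moves:
  moves:
    - [[0.0175,0.0325,0],0]
    - [[0.0175,0.0325,0],0]
    - [[0.0175,0.0325,0],0]
    - [[0.0175,0.0325,0],0]
    - [[0.0175,0.0325,0],0]

```text
time_s: 4.4
tcp_pos: [0.2605, 0.4366, 0.2226]
ee_rot: [[1.0, -0.003, 0.0], [-0.003, -1.0, 0.0], [0.0, -0.0, -1.0]]
wrist_force: [0.7, 0.1, 1.0]
gripper_width: 1.001
gripper_force: 0.0
```

Emit:
apply_moves:
  moves:
    - [[0.0175,0.0325,0],0]
    - [[0.0175,0.0325,0],0]
    - [[0.0175,0.0325,0],0]
    - [[0.0175,0.0325,0],0]
    - [[0.0175,0.0325,0],0]

```text
time_s: 4.82
tcp_pos: [0.3478, 0.2739, 0.223]
ee_rot: [[1.0, -0.003, 0.001], [-0.003, -1.0, 0.001], [0.001, -0.001, -1.0]]
wrist_force: [0.3, 0.6, 0.0]
gripper_width: 1.002
gripper_force: 0.0
```

Emit:
apply_moves:
  moves:
    - [[0.0175,0.0325,0],0]
    - [[0.0175,0.0325,0],0]
    - [[0.0175,0.0325,0],0]
    - [[0.0175,0.0325,0],0]
    - [[0,0,0],0]

```text
time_s: 5.23
tcp_pos: [0.4188, 0.1412, 0.2227]
ee_rot: [[1.0, -0.01, 0.0], [-0.01, -1.0, -0.001], [0.0, 0.001, -1.0]]
wrist_force: [0.2, 0.6, 0.5]
gripper_width: 1.003
gripper_force: 0.0
```

Emit:
apply_moves:
  moves:
    - [[0.0157,0.027,0],0]
    - [[0,0,0.035],0]
    - [[0,0,0.035],0]
    - [[0,0,0.035],0]
    - [[0,0,0],0]

```text
time_s: 5.65
tcp_pos: [0.4286, 0.1159, 0.1121]
ee_rot: [[1.0, -0.005, -0.012], [-0.005, -1.0, -0.006], [-0.012, 0.006, -1.0]]
wrist_force: [-0.8, -0.3, -0.4]
gripper_width: 0.994
gripper_force: 0.0
```

```bash
python3 - <<'E'
from h import *
P=[shot("scene"),shot("top")]
s=r.sense();print(s["tcp_pos"],np.round(s["ee_rot"],4).tolist())
cv2.imwrite("pics/a.png",np.hstack([cv2.resize(p["frame"][int(c[1])-64:int(c[1])+64,int(c[0])-64:int(c[0])+64],None,fx=3,fy=3) for p in P for c in [proj(p,(.435,.114,.07))]]))
for p in P: print(proj(p,s["tcp_pos"]),proj(p,(.435,.114,.07)))
E
```

```text
[0.4330831  0.11847452 0.11766716] [[1.0, -0.0011, -0.0011], [-0.0011, -1.0, -0.0017], [-0.0011, 0.0017, -1.0]]
[296.14441635 150.14786068] [293.27914783 166.58871412]
[201.93211689 221.11268519] [206.35470352 219.9795217 ]
```

View pics/a.png

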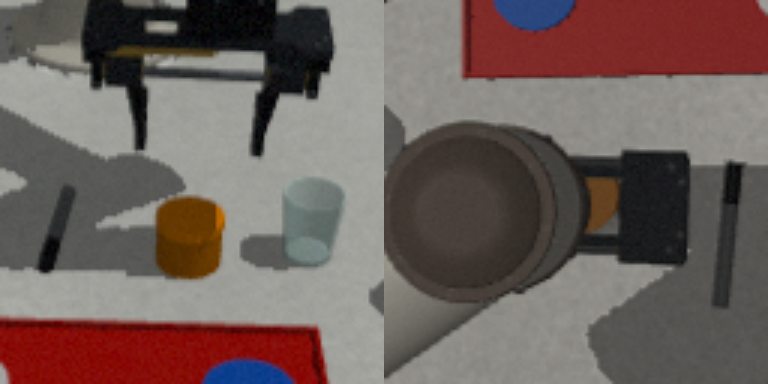

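The left crop shows the fingertips straddling the amber tub's axis. Their midpoint is at about (295,153) in the image, against a projected TCP of (296,150), so camera and robot agree. I'm going down to grip.

Emit:
apply_moves:
  moves:
    - [[0.001,0.0045,0.02],0]
    - [[0,0,0.025],0]
    - [[0,0,0.025],0]
    - [[0,0,0.0226],0]
    - [[0,0,0],0]

```text
time_s: 6.17
tcp_pos: [0.4336, 0.1141, 0.024]
ee_rot: [[1.0, -0.001, -0.002], [-0.001, -1.0, -0.002], [-0.002, 0.002, -1.0]]
wrist_force: [-0.4, 0.9, -0.0]
gripper_width: 1.0
gripper_force: 0.0
```

Emit:
apply_moves:
  moves:
    - [[0,0,0],0]
    - [[0,0,0],0]
    - [[0,0,0],0]
    - [[0,0,0],0]
    - [[0,0,0],0]
  hand: 0.05

```text
time_s: 6.58
tcp_pos: [0.4347, 0.1145, 0.0262]
ee_rot: [[1.0, -0.0, 0.002], [-0.0, -1.0, 0.001], [0.002, -0.001, -1.0]]
wrist_force: [0.2, -1.3, 1.5]
gripper_width: 0.705
gripper_force: 0.6
```

Emit:
apply_moves:
  moves:
    - [[0,0,0],0]
    - [[0,0,0],0]
    - [[0,0,0],0]
    - [[0,0,0],0]
    - [[0,0,-0.01],0]
  hand: 0.05

```text
time_s: 7.0
tcp_pos: [0.4331, 0.1135, 0.0343]
ee_rot: [[1.0, -0.001, -0.002], [-0.001, -1.0, -0.001], [-0.002, 0.001, -1.0]]
wrist_force: [-0.2, -0.4, -1.3]
gripper_width: 0.679
gripper_force: 30.0
```

Emit:
apply_moves:
  moves:
    - [[0,0,-0.02],0]
    - [[0,0,-0.025],0]
    - [[0,0,-0.025],0]
    - [[0,0,0],0]
    - [[0,0,0],0]

```text
time_s: 7.42
tcp_pos: [0.4346, 0.1145, 0.1062]
ee_rot: [[1.0, -0.001, 0.003], [-0.001, -1.0, 0.002], [0.003, -0.002, -1.0]]
wrist_force: [-0.6, -0.9, -2.4]
gripper_width: 0.676
gripper_force: 30.0
```

```bash
python3 - <<'E'
from h import *
P=[shot("scene"),shot("top")]
s=r.sense();print(s["tcp_pos"],s["gripper_width"]*.087,s["gripper_force"])
cv2.imwrite("pics/b.png",np.hstack([cv2.resize(p["frame"][int(c[1])-64:int(c[1])+64,int(c[0])-64:int(c[0])+64],None,fx=3,fy=3) for p in P for c in [proj(p,(.435,.114,.1))]]))
print(fit(P[:1],"tub_amber",[.434,.114,s["tcp_pos"][2]-.024]))
E
```

```text
[0.43315545 0.11358551 0.10427646] 0.05885160881117119 29.99996479600668
(array([0.43392984, 0.11407405, 0.08026398]), np.float64(0.24317999398655907))
```

View pics/b.png

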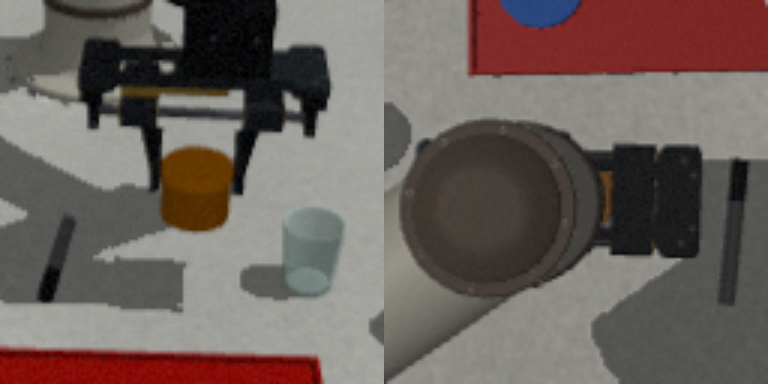

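The amber tub is held upright at (195,190) in the crop, with 59 mm between the fingers and 30 N on the pads. Next I'll place it at the tray centre.

Emit:
apply_moves:
  moves:
    - [[0.0355,0.0123,0],0]
    - [[0.0355,0.0123,0],0]
    - [[0.0355,0.0123,0],0]
    - [[0.0355,0.0123,0],0]
    - [[0.0357,0.0126,0],0]

```text
time_s: 7.98
tcp_pos: [0.6123, 0.0511, 0.1029]
ee_rot: [[1.0, -0.001, -0.004], [-0.001, -1.0, -0.001], [-0.004, 0.001, -1.0]]
wrist_force: [0.3, 1.7, -1.2]
gripper_width: 0.678
gripper_force: 30.0
```

Emit:
apply_moves:
  moves:
    - [[0,0,0],0]
    - [[0,0,0.025],0]
    - [[0,0,0.025],0]
    - [[0,0,0.015],0]
    - [[0,0,0],0]

```text
time_s: 8.4
tcp_pos: [0.6075, 0.051, 0.0342]
ee_rot: [[1.0, -0.002, -0.011], [-0.002, -1.0, -0.003], [-0.011, 0.003, -1.0]]
wrist_force: [-0.9, -0.1, -1.7]
gripper_width: 0.678
gripper_force: 30.0
```

```bash
python3 - <<'E'
from h import *
s=r.sense();print(s["tcp_pos"],s["wrist_force"],np.round(s["ee_rot"],4).tolist())
p=shot("scene"); z=s["tcp_pos"][2]-.025
print(fit([p],"tub_amber",[.612,.0525,z]));
for t,g in dict(pad_white=(.617,-.057,.004),pad_blue=(.607,.162,.004)).items(): print(fit([p],t,g))
E
```

```text
[0.60754507 0.05096818 0.03418305] [-0.94954521 -0.13656215 -1.66361683] [[0.9999, -0.0019, -0.0114], [-0.0019, -1.0, -0.0029], [-0.0114, 0.0029, -0.9999]]
(array([0.60932043, 0.04999069, 0.00920518]), np.float64(0.2536314677024066))
(array([ 0.61387609, -0.0584028 ,  0.00399246]), np.float64(0.07616464983991536))
(array([0.60376015, 0.16087698, 0.00401338]), np.float64(0.1738140354369384))
```

Emit:
apply_moves:
  moves:
    - [[0,0,0.006],0]
    - [[0,0,0.004],0]
    - [[0,0,0],0]
    - [[0,0,0],0]

```text
time_s: 8.93
tcp_pos: [0.6117, 0.0522, 0.0302]
ee_rot: [[1.0, -0.0, 0.0], [-0.0, -1.0, 0.0], [0.0, -0.0, -1.0]]
wrist_force: [0.1, -0.2, -1.8]
gripper_width: 0.675
gripper_force: 30.0
```

Emit:
apply_moves:
  moves:
    - [[0,0,0.001],0]
    - [[0,0,0],0]
    - [[0,0,0.001],0]
    - [[0,0,0],0]

```text
time_s: 9.27
tcp_pos: [0.6118, 0.0522, 0.0301]
ee_rot: [[1.0, 0.0, 0.001], [0.0, -1.0, -0.0], [0.001, 0.0, -1.0]]
wrist_force: [-3.4, 0.8, 9.0]
gripper_width: 0.68
gripper_force: 30.0
```

Emit:
apply_moves:
  moves:
    - [[0,0,-0.0015],0]
    - [[0,0,0],0]
    - [[0,0,0],0]
    - [[0,0,0],0]
    - [[0,0,0],0]
  hand: 0.087

```text
time_s: 9.68
tcp_pos: [0.6116, 0.0521, 0.0291]
ee_rot: [[1.0, -0.001, -0.0], [-0.001, -1.0, -0.0], [-0.0, 0.0, -1.0]]
wrist_force: [-0.1, -0.7, 0.2]
gripper_width: 0.951
gripper_force: 0.0
```

Emit:
apply_moves:
  moves:
    - [[0,0,-0.0105],0]
    - [[0,0,-0.025],0]
    - [[0,0,-0.035],0]
    - [[0,0,-0.04],0]
    - [[0,0,0],0]

```text
time_s: 10.1
tcp_pos: [0.6171, 0.053, 0.1498]
ee_rot: [[1.0, 0.002, 0.017], [0.002, -1.0, 0.003], [0.017, -0.003, -1.0]]
wrist_force: [1.5, -0.1, 1.7]
gripper_width: 0.999
gripper_force: 0.0
```

Emit:
apply_moves:
  moves:
    - [[-0.008,0.0358,0],0]
    - [[-0.008,0.0358,0],0]
    - [[-0.008,0.0358,0],0]
    - [[-0.008,0.0358,0],0]
    - [[-0.008,0.0358,0],0]

```text
time_s: 10.52
tcp_pos: [0.5712, -0.1283, 0.1408]
ee_rot: [[1.0, 0.0, 0.001], [0.0, -1.0, -0.0], [0.001, 0.0, -1.0]]
wrist_force: [0.3, -0.8, 0.9]
gripper_width: 0.999
gripper_force: 0.0
```

Emit:
apply_moves:
  moves:
    - [[-0.008,0.0358,0],0]
    - [[-0.008,0.0358,0],0]
    - [[-0.008,0.0358,0],0]
    - [[-0.008,0.0358,0],0]
    - [[-0.008,0.0358,0],0]

```text
time_s: 10.93
tcp_pos: [0.531, -0.3076, 0.1407]
ee_rot: [[1.0, -0.0, 0.001], [-0.0, -1.0, -0.0], [0.001, 0.0, -1.0]]
wrist_force: [-0.0, 0.1, -0.4]
gripper_width: 0.997
gripper_force: 0.0
```

Emit:
apply_moves:
  moves:
    - [[-0.0075,0.036,0],0]
    - [[0,0,0],0]
    - [[0,0,0],0]

```text
time_s: 11.18
tcp_pos: [0.5232, -0.3437, 0.1401]
ee_rot: [[1.0, -0.004, 0.0], [-0.004, -1.0, -0.0], [0.0, 0.0, -1.0]]
wrist_force: [0.8, 0.3, -0.0]
gripper_width: 1.0
gripper_force: 0.0
```

```bash
python3 - <<'E'
from h import *
P=[shot("scene"),shot("top")]; s=r.sense(); print(s["tcp_pos"],np.round(s["ee_rot"],3).tolist())
G=dict(tub_green=(.5245,-.3415,0),tub_amber=(.612,.0525,.004),pad_white=(.617,-.057,.004),pad_blue=(.607,.162,.004))
for t,g in G.items():
    print(t,*[np.round(a,4) for a in fit(P,t,g)],*[np.round(fit([p],t,g)[0],4) for p in P if mask(p,t,g) is not None])
cv2.imwrite("pics/c.png",P[0]["frame"])
E
```

```text
[ 0.5239473  -0.34151086  0.14014568] [[1.0, -0.001, 0.0], [-0.001, -1.0, 0.0], [0.0, -0.0, -1.0]]
no mask tub_green
tub_green [ 0.5226 -0.3459 -0.    ] 0.304 [ 0.5226 -0.3459 -0.    ]
tub_amber [0.6123 0.0528 0.0056] 0.8762 [0.6106 0.0502 0.0039] [0.6125 0.055  0.004 ]
pad_white [ 0.6172 -0.0575  0.0073] 0.5888 [ 0.6139 -0.0597  0.004 ] [ 0.6175 -0.0561  0.004 ]
pad_blue [0.6072 0.1635 0.0065] 0.5486 [0.6047 0.163  0.004 ] [0.6075 0.1652 0.004 ]
```

Amber is placed within 1 mm of the midpoint. Next is green.

Emit:
apply_moves:
  moves:
    - [[0,0,0.03],0]
    - [[0,0,0.03],0]
    - [[0,0,0.03],0]
    - [[0,0,0.024],0]
    - [[0,0,0],0]

```text
time_s: 12.85
tcp_pos: [0.5201, -0.3402, 0.0205]
ee_rot: [[1.0, -0.002, -0.01], [-0.002, -1.0, 0.005], [-0.01, -0.005, -1.0]]
wrist_force: [-0.5, -0.0, -1.3]
gripper_width: 1.003
gripper_force: 0.0
```

Emit:
apply_moves:
  moves:
    - [[0,0,0],0]
    - [[0,0,0],0]
    - [[0,0,0],0]
    - [[0,0,0],0]
    - [[0,0,0],0]
  hand: 0.05

```text
time_s: 13.27
tcp_pos: [0.5248, -0.3421, 0.0276]
ee_rot: [[1.0, -0.0, 0.003], [-0.0, -1.0, -0.001], [0.003, 0.001, -1.0]]
wrist_force: [-0.1, -1.0, 0.2]
gripper_width: 0.705
gripper_force: 1.4
```

Emit:
apply_moves:
  moves:
    - [[0,0,0],0]
    - [[0,0,0],0]
    - [[0,0,0],0]
    - [[0,0,0],0]
    - [[0,0,-0.01],0]

```text
time_s: 13.68
tcp_pos: [0.5226, -0.3411, 0.0347]
ee_rot: [[1.0, -0.001, -0.003], [-0.001, -1.0, 0.002], [-0.003, -0.002, -1.0]]
wrist_force: [-0.5, -0.4, -2.6]
gripper_width: 0.675
gripper_force: 30.0
```

Emit:
apply_moves:
  moves:
    - [[0,0,-0.02],0]
    - [[0,0,-0.03],0]
    - [[0,0,-0.03],0]
    - [[0,0,-0.024],0]
    - [[0,0,0],0]

```text
time_s: 14.1
tcp_pos: [0.5268, -0.3433, 0.1464]
ee_rot: [[1.0, 0.0, 0.01], [0.0, -1.0, -0.005], [0.01, 0.005, -1.0]]
wrist_force: [0.8, -0.2, -0.7]
gripper_width: 0.682
gripper_force: 30.0
```

```bash
python3 - <<'E'
from h import *
p=shot("scene"); s=r.sense(); print(s["tcp_pos"],s["gripper_width"],s["gripper_force"])
print(fit([p],"tub_green",[.5245,-.342,s["tcp_pos"][2]-.026]))
E
```

```text
[ 0.52543966 -0.34231858  0.14339103] 0.6824234450974429 29.999629855155945
(array([ 0.52168524, -0.34806238,  0.11730273]), np.float64(0.8299411483100859))
```

Emit:
apply_moves:
  moves:
    - [[0.0116,-0.0356,0],0]
    - [[0.0116,-0.0356,0],0]
    - [[0.0116,-0.0356,0],0]
    - [[0.0116,-0.0356,0],0]
    - [[0.0116,-0.0356,0],0]

```text
time_s: 14.62
tcp_pos: [0.5807, -0.162, 0.1378]
ee_rot: [[1.0, -0.001, -0.005], [-0.001, -1.0, 0.001], [-0.005, -0.001, -1.0]]
wrist_force: [0.6, -0.4, -1.2]
gripper_width: 0.679
gripper_force: 30.0
```

Emit:
apply_moves:
  moves:
    - [[0.0116,-0.0356,0],0]
    - [[0.0116,-0.0356,0],0]
    - [[0.0116,-0.0356,0],0]
    - [[0,0,0],0]
    - [[0,0,0.03],0]

```text
time_s: 15.03
tcp_pos: [0.6209, -0.0546, 0.1137]
ee_rot: [[1.0, 0.005, 0.01], [0.005, -1.0, -0.0], [0.01, 0.0, -1.0]]
wrist_force: [1.8, -0.9, -0.5]
gripper_width: 0.674
gripper_force: 30.0
```

Emit:
apply_moves:
  moves:
    - [[0,0,0.035],0]
    - [[0,0,0.032],0]
    - [[0,0,0],0]
    - [[0,0,0],0]
    - [[0,0,0],0]

```text
time_s: 15.45
tcp_pos: [0.6177, -0.0573, 0.0438]
ee_rot: [[1.0, -0.0, 0.001], [-0.0, -1.0, -0.001], [0.001, 0.001, -1.0]]
wrist_force: [0.3, 0.8, -1.1]
gripper_width: 0.679
gripper_force: 30.0
```

```bash
python3 - <<'E'
from h import *
p=shot("scene","d"); s=r.sense(); print(s["tcp_pos"],s["gripper_width"],s["wrist_force"])
print(fit([p],"tub_green",[.617,-.057,s["tcp_pos"][2]-.026]),fit([p],"pad_white",[.617,-.057,.004]))
E
```

```text
[ 0.61826514 -0.05720582  0.04468602] 0.6725814864146769 [ 0.38418346 -0.41477891 -1.11938973]
(array([ 0.6163189 , -0.05931804,  0.01865074]), np.float64(0.3502581269147422)) (array([ 0.62805239, -0.05569812,  0.00395764]), np.float64(1.7899271267286905))
```

View pics/d.png

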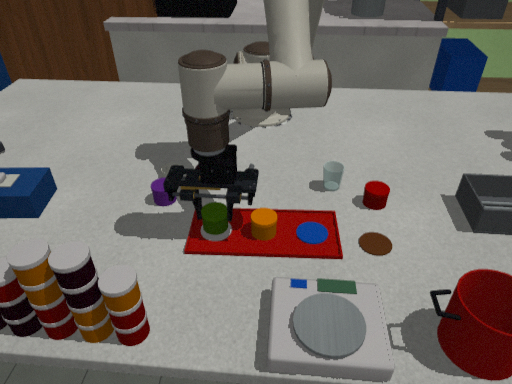

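Green hangs at (215,220), centred over the white pad, and amber stands upright at (264,224). I'll lower it until it touches.

Emit:
apply_moves:
  moves:
    - [[-0.001,0,0.005],0]
    - [[0,0,0.004],0]
    - [[0,0,0.002],0]
    - [[0,0,0.001],0]
    - [[0,0,0],0]

```text
time_s: 16.02
tcp_pos: [0.6166, -0.0571, 0.0321]
ee_rot: [[1.0, -0.0, 0.002], [-0.0, -1.0, -0.0], [0.002, 0.0, -1.0]]
wrist_force: [-0.1, 0.3, 5.0]
gripper_width: 0.676
gripper_force: 30.0
```

Emit:
apply_moves:
  moves:
    - [[0,0,0],0]
    - [[0,0,0],0]

```text
time_s: 16.18
tcp_pos: [0.6167, -0.0571, 0.0321]
ee_rot: [[1.0, -0.0, 0.002], [-0.0, -1.0, -0.0], [0.002, 0.0, -1.0]]
wrist_force: [-1.2, 0.0, 5.3]
gripper_width: 0.673
gripper_force: 30.0
```

Emit:
apply_moves:
  moves:
    - [[0,0,-0.001],0]
    - [[0,0,0],0]
    - [[0,0,0],0]
    - [[0,0,0],0]
    - [[0,0,0],0]
  hand: 0.087

```text
time_s: 16.6
tcp_pos: [0.6157, -0.0571, 0.0315]
ee_rot: [[1.0, -0.001, -0.001], [-0.001, -1.0, -0.0], [-0.001, 0.0, -1.0]]
wrist_force: [-0.1, -0.3, -0.3]
gripper_width: 0.951
gripper_force: 0.0
```

Emit:
apply_moves:
  moves:
    - [[0,0,-0.01],0]
    - [[0,0,-0.025],0]
    - [[0,0,-0.035],0]
    - [[0,0,-0.038],0]
    - [[0,0,0],0]

```text
time_s: 17.02
tcp_pos: [0.6212, -0.0572, 0.1495]
ee_rot: [[1.0, 0.001, 0.017], [0.001, -1.0, -0.0], [0.017, 0.0, -1.0]]
wrist_force: [1.6, -0.1, 0.5]
gripper_width: 0.997
gripper_force: 0.0
```

Emit:
apply_moves:
  moves:
    - [[-0.038,0.0108,0],0]
    - [[-0.038,0.0108,0],0]
    - [[-0.038,0.0108,0],0]
    - [[-0.038,0.0108,0],0]
    - [[-0.038,0.0108,0],0]

```text
time_s: 17.43
tcp_pos: [0.4241, -0.1114, 0.1403]
ee_rot: [[1.0, -0.0, 0.001], [-0.0, -1.0, -0.0], [0.001, 0.0, -1.0]]
wrist_force: [0.6, 0.5, 0.6]
gripper_width: 1.0
gripper_force: 0.0
```

Emit:
apply_moves:
  moves:
    - [[0,0,0],0]
    - [[0,0,0.025],0]
    - [[0,0,0],0]
    - [[0,0,0],0]

```text
time_s: 17.77
tcp_pos: [0.4255, -0.1111, 0.115]
ee_rot: [[1.0, -0.001, -0.002], [-0.001, -1.0, -0.0], [-0.002, 0.0, -1.0]]
wrist_force: [-0.5, 0.8, -0.1]
gripper_width: 1.001
gripper_force: 0.0
```

```bash
python3 - <<'E'
from h import *
P=[shot("scene"),shot("top")]; s=r.sense(); print(s["tcp_pos"],s["gripper_width"])
G=dict(tub_plum=(.4265,-.111,0),tub_green=(.617,-.057,.007),tub_amber=(.612,.0525,.004),pad_blue=(.607,.162,.004))
for t,g in G.items():
    print(t,*[np.round(a,4) for a in fit(P,t,g)],*[np.round(fit([p],t,g)[0],4) for p in P if mask(p,t,g) is not None])
E
```

```text
[ 0.42689866 -0.11087894  0.11573776] 1.0008725120197972
no mask tub_plum
tub_plum [ 0.4245 -0.1135 -0.    ] 0.6917 [ 0.4245 -0.1135 -0.    ]
tub_green [ 0.619  -0.0562  0.0094] 0.3603 [ 0.6163 -0.0576  0.007 ] [ 0.6192 -0.0555  0.007 ]
no mask tub_amber
tub_amber [0.6086 0.0506 0.004 ] 0.2531 [0.6086 0.0506 0.004 ]
pad_blue [0.6081 0.1623 0.0072] 0.7139 [0.6046 0.1609 0.004 ] [0.6087 0.1643 0.004 ]
```

Emit:
apply_moves:
  moves:
    - [[0,0,0.025],0]
    - [[0,0,0.03],0]
    - [[0,0,0.025],0]
    - [[0,0,0.009],0]
    - [[0,0,0],0]

```text
time_s: 19.38
tcp_pos: [0.4239, -0.1111, 0.0237]
ee_rot: [[1.0, -0.001, -0.006], [-0.001, -1.0, -0.001], [-0.006, 0.001, -1.0]]
wrist_force: [-0.4, -0.5, 0.9]
gripper_width: 1.0
gripper_force: 0.0
```

Emit:
apply_moves:
  moves:
    - [[0,0,0],0]
    - [[0,0,0],0]
    - [[0,0,0],0]
    - [[0,0,0],0]
    - [[0,0,0],0]
  hand: 0.05

```text
time_s: 19.8
tcp_pos: [0.4264, -0.1109, 0.0267]
ee_rot: [[1.0, -0.0, 0.002], [-0.0, -1.0, 0.0], [0.002, -0.0, -1.0]]
wrist_force: [-0.0, -1.2, 0.9]
gripper_width: 0.706
gripper_force: 0.7
```

Emit:
apply_moves:
  moves:
    - [[0,0,0],0]
    - [[0,0,0],0]
    - [[0,0,0],0]
    - [[0,0,0],0]
    - [[0,0,-0.01],0]

```text
time_s: 20.22
tcp_pos: [0.4246, -0.111, 0.035]
ee_rot: [[1.0, -0.001, -0.003], [-0.001, -1.0, 0.0], [-0.003, -0.0, -1.0]]
wrist_force: [-0.0, -0.2, -2.0]
gripper_width: 0.678
gripper_force: 30.0
```

Emit:
apply_moves:
  moves:
    - [[0,0,-0.02],0]
    - [[0,0,-0.03],0]
    - [[0,0,-0.035],0]
    - [[0,0,-0.029],0]
    - [[0,0,0],0]

```text
time_s: 20.63
tcp_pos: [0.4297, -0.1109, 0.1555]
ee_rot: [[1.0, 0.001, 0.013], [0.001, -1.0, -0.0], [0.013, 0.0, -1.0]]
wrist_force: [1.6, 0.4, -1.5]
gripper_width: 0.678
gripper_force: 30.0
```

Emit:
apply_moves:
  moves:
    - [[0.0201,-0.0304,0],0]
    - [[0.0201,-0.0304,0],0]
    - [[0.0201,-0.0304,0],0]
    - [[0.0201,-0.0304,0],0]
    - [[0.0201,-0.0304,0],0]

```text
time_s: 21.05
tcp_pos: [0.5264, 0.0424, 0.149]
ee_rot: [[1.0, -0.001, -0.002], [-0.001, -1.0, 0.0], [-0.002, -0.0, -1.0]]
wrist_force: [0.8, -0.7, -1.6]
gripper_width: 0.68
gripper_force: 30.0
```

Emit:
apply_moves:
  moves:
    - [[0.0201,-0.0304,0],0]
    - [[0.0201,-0.0304,0],0]
    - [[0.0201,-0.0304,0],0]
    - [[0.0201,-0.0304,0],0]
    - [[0,0,0],0]

```text
time_s: 21.47
tcp_pos: [0.6099, 0.1676, 0.1479]
ee_rot: [[1.0, 0.004, 0.002], [0.004, -1.0, 0.001], [0.002, -0.001, -1.0]]
wrist_force: [1.0, -0.1, -1.4]
gripper_width: 0.677
gripper_force: 30.0
```

Emit:
apply_moves:
  moves:
    - [[0,0,0.035],0]
    - [[0,0,0.037],0]
    - [[0,0,0.035],0]
    - [[0,0,0],0]
    - [[0,0,0],0]

```text
time_s: 21.88
tcp_pos: [0.6053, 0.1616, 0.0407]
ee_rot: [[1.0, -0.0, -0.005], [-0.001, -1.0, -0.003], [-0.005, 0.003, -1.0]]
wrist_force: [0.4, 0.3, -0.2]
gripper_width: 0.679
gripper_force: 30.0
```

```bash
python3 - <<'E'
from h import *
p=shot("scene","e"); s=r.sense(); print(s["tcp_pos"],s["gripper_width"],s["wrist_force"])
print(fit([p],"tub_plum",[.607,.1625,s["tcp_pos"][2]-.026]))
E
```

```text
[0.60725874 0.16240911 0.04321966] 0.6768980232763991 [ 0.20169811  0.90492688 -0.02895246]
(array([0.60408266, 0.16022957, 0.01718342]), np.float64(0.3419665153341998))
```

View pics/e.png

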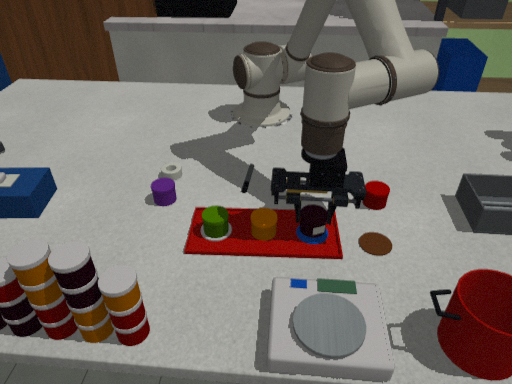

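Plum hangs centred over the blue pad at (313,222), and green and amber stand upright on the tray. I'll lower it and release.

Emit:
apply_moves:
  moves:
    - [[0,0,0.005],0]
    - [[0,0,0.004],0]
    - [[0,0,0.002],0]
    - [[0,0,0.001],0]
    - [[0,0,0],0]

```text
time_s: 22.4
tcp_pos: [0.6081, 0.1628, 0.0324]
ee_rot: [[1.0, 0.0, 0.003], [0.0, -1.0, 0.001], [0.003, -0.001, -1.0]]
wrist_force: [0.8, -1.6, 3.5]
gripper_width: 0.677
gripper_force: 30.0
```

Emit:
apply_moves:
  moves:
    - [[0,0,0],0]
    - [[0,0,0],0]

```text
time_s: 22.57
tcp_pos: [0.6081, 0.1628, 0.0323]
ee_rot: [[1.0, 0.0, 0.003], [0.0, -1.0, 0.001], [0.003, -0.001, -1.0]]
wrist_force: [1.1, -0.5, 6.3]
gripper_width: 0.68
gripper_force: 30.0
```

Emit:
apply_moves:
  moves:
    - [[0,0,-0.001],0]
    - [[0,0,0],0]
    - [[0,0,0],0]
    - [[0,0,0],0]
    - [[0,0,0],0]
  hand: 0.087

```text
time_s: 22.98
tcp_pos: [0.6064, 0.1624, 0.0313]
ee_rot: [[1.0, -0.001, -0.001], [-0.001, -1.0, -0.0], [-0.001, 0.0, -1.0]]
wrist_force: [-0.7, -0.7, -0.0]
gripper_width: 0.957
gripper_force: 0.0
```

Emit:
apply_moves:
  moves:
    - [[0,0,-0.01],0]
    - [[0,0,-0.025],0]
    - [[0,0,-0.035],0]
    - [[0,0,-0.038],0]
    - [[0,0,0],0]

```text
time_s: 23.4
tcp_pos: [0.6118, 0.1642, 0.1496]
ee_rot: [[1.0, 0.002, 0.016], [0.001, -1.0, 0.005], [0.016, -0.005, -1.0]]
wrist_force: [0.6, -0.4, 1.4]
gripper_width: 0.997
gripper_force: 0.0
```

Emit:
apply_moves:
  moves:
    - [[-0.0215,-0.0263,0],0]
    - [[-0.0215,-0.0263,0],0]
    - [[-0.0215,-0.0263,0],0]
    - [[-0.0215,-0.0263,0],0]
    - [[-0.0215,-0.0263,0],0]

```text
time_s: 23.82
tcp_pos: [0.4985, 0.2951, 0.1406]
ee_rot: [[1.0, -0.001, 0.001], [-0.001, -1.0, 0.001], [0.001, -0.001, -1.0]]
wrist_force: [2.2, -0.2, 0.6]
gripper_width: 0.997
gripper_force: 0.0
```

Emit:
apply_moves:
  moves:
    - [[-0.0215,-0.0263,0],0]
    - [[0,0,0],0]
    - [[0,0,0],0]

```text
time_s: 24.07
tcp_pos: [0.477, 0.3219, 0.1407]
ee_rot: [[1.0, 0.003, 0.001], [0.003, -1.0, 0.001], [0.001, -0.001, -1.0]]
wrist_force: [-0.7, 0.3, 0.2]
gripper_width: 1.001
gripper_force: 0.0
```

```bash
python3 - <<'E'
from h import *
P=[shot("scene"),shot("top")]; s=r.sense(); print(s["tcp_pos"],s["gripper_width"])
G=dict(tub_red=(.478,.32,0),tub_plum=(.607,.162,.007),tub_amber=(.612,.0525,.004),tub_green=(.617,-.057,.007),beaker=(.4184,.2194,0))
for t,g in G.items():
    print(t,*[np.round(a,4) for a in fit(P,t,g)],*[np.round(fit([p],t,g)[0],4) for p in P if mask(p,t,g) is not None])
E
```

```text
[0.47811032 0.32033932 0.14031856] 1.0010886995930977
tub_red [0.4798 0.3187 0.0043] 8.0971 [0.4743 0.3189 0.    ] [ 4.797e-01  3.496e-01 -1.000e-04]
tub_plum [0.6081 0.1636 0.0096] 0.6636 [0.6054 0.1621 0.007 ] [0.6084 0.1666 0.007 ]
tub_amber [0.6126 0.0526 0.0058] 0.8504 [0.6105 0.0499 0.0039] [0.6128 0.0548 0.004 ]
tub_green [ 0.617  -0.056   0.0075] 0.4495 [ 0.6163 -0.0569  0.007 ] [ 0.6171 -0.0554  0.007 ]
beaker [0.4191 0.2182 0.005 ] 0.9176 [ 0.4117  0.2171 -0.    ] [ 0.4191  0.221  -0.    ]
```

Emit:
apply_moves:
  moves:
    - [[0,0,0.03],0]
    - [[0,0,0.03],0]
    - [[0,0,0.03],0]
    - [[0,0,0.024],0]
    - [[0,0,0],0]

```text
time_s: 26.08
tcp_pos: [0.4752, 0.3175, 0.021]
ee_rot: [[1.0, -0.002, -0.008], [-0.002, -1.0, -0.008], [-0.008, 0.008, -1.0]]
wrist_force: [-0.1, -0.8, 0.6]
gripper_width: 1.003
gripper_force: 0.0
```

Emit:
apply_moves:
  moves:
    - [[0,0,0],0]
    - [[0,0,0],0]
    - [[0,0,0],0]
    - [[0,0,0],0]
    - [[0,0,0],0]
  hand: 0.05

```text
time_s: 26.5
tcp_pos: [0.4786, 0.3211, 0.0274]
ee_rot: [[1.0, -0.0, 0.002], [-0.0, -1.0, 0.002], [0.002, -0.002, -1.0]]
wrist_force: [-1.0, -0.5, -0.0]
gripper_width: 0.704
gripper_force: 0.0
```

Emit:
apply_moves:
  moves:
    - [[0,0,0],0]
    - [[0,0,0],0]
    - [[0,0,0],0]
    - [[0,0,0],0]
    - [[0,0,-0.01],0]

```text
time_s: 26.92
tcp_pos: [0.477, 0.3195, 0.035]
ee_rot: [[1.0, -0.001, -0.002], [-0.001, -1.0, -0.002], [-0.002, 0.002, -1.0]]
wrist_force: [0.5, 0.6, -2.2]
gripper_width: 0.68
gripper_force: 30.0
```

Emit:
apply_moves:
  moves:
    - [[0,0,-0.02],0]
    - [[0,0,-0.03],0]
    - [[0,0,-0.035],0]
    - [[0,0,-0.035],0]
    - [[0,0,0],0]

```text
time_s: 27.33
tcp_pos: [0.4816, 0.3233, 0.1644]
ee_rot: [[1.0, 0.001, 0.012], [0.001, -1.0, 0.01], [0.012, -0.01, -1.0]]
wrist_force: [0.9, 1.1, -0.3]
gripper_width: 0.68
gripper_force: 30.0
```

Emit:
apply_moves:
  moves:
    - [[0.0168,0.0335,0],0]
    - [[0.0168,0.0335,0],0]
    - [[0.0168,0.0335,0],0]
    - [[0.0168,0.0335,0],0]
    - [[0.0168,0.0335,0],0]

```text
time_s: 27.75
tcp_pos: [0.5621, 0.1513, 0.1562]
ee_rot: [[1.0, -0.0, -0.0], [-0.0, -1.0, 0.0], [-0.0, -0.0, -1.0]]
wrist_force: [0.3, 0.1, -1.4]
gripper_width: 0.679
gripper_force: 30.0
```

Emit:
apply_moves:
  moves:
    - [[0.0168,0.0335,0],0]
    - [[0.0168,0.0335,0],0]
    - [[0.0166,0.0333,0],0]
    - [[0,0,0.02],0]
    - [[0,0,0.026],0]

```text
time_s: 28.17
tcp_pos: [0.6145, 0.0505, 0.1118]
ee_rot: [[1.0, -0.004, 0.006], [-0.004, -1.0, 0.002], [0.006, -0.002, -1.0]]
wrist_force: [-1.1, 0.3, -1.3]
gripper_width: 0.677
gripper_force: 30.0
```

Emit:
apply_moves:
  moves:
    - [[0,0,0.02],0]
    - [[0,0,0],0]
    - [[0,0,0],0]
    - [[0,0,0],0]

```text
time_s: 28.5
tcp_pos: [0.613, 0.0529, 0.0913]
ee_rot: [[1.0, 0.0, 0.002], [0.0, -1.0, 0.0], [0.002, -0.0, -1.0]]
wrist_force: [1.2, 0.4, -1.2]
gripper_width: 0.684
gripper_force: 30.0
```

```bash
python3 - <<'E'
from h import *
p=shot("scene"); s=r.sense(); print(s["tcp_pos"],s["gripper_width"],s["wrist_force"])
z=s["tcp_pos"][2]-.026
c=proj(p,(.612,.0525,.05)).astype(int); print(c)
cv2.imwrite("pics/f.png",cv2.resize(p["frame"][c[1]-50:c[1]+50,c[0]-70:c[0]+70],None,fx=5,fy=5))
print(fit([p],"tub_red",[.612,.0525,z]),proj(p,(.612,.0525,z+.048)),proj(p,(.612,.0525,z)))
E
```

```text
[0.61326599 0.0530681  0.09179004] 0.6789442799342261 [ 0.34053666  0.90197068 -0.61644302]
[264 216]
(array([0.61157727, 0.05178589, 0.0657619 ]), np.float64(0.3237492611176919)) [264.40419756 193.99395242] [264.16702369 211.25673605]
```

View pics/f.png

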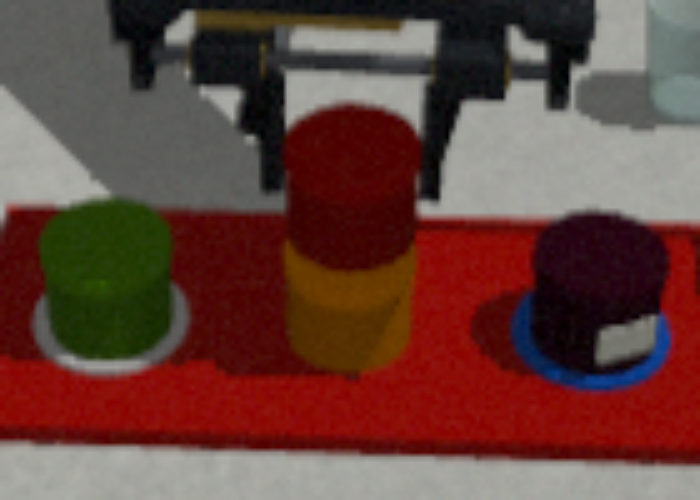

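Red (column 353 in the crop) sits within about 1.5 mm sideways of amber (column 350). Both pad tubs look centred. Lowering.

Emit:
apply_moves:
  moves:
    - [[0,0.001,0.005],0]
    - [[0,0,0.004],0]
    - [[0,0,0.003],0]
    - [[0,0,0.001],0]
    - [[0,0,0],0]

```text
time_s: 29.02
tcp_pos: [0.6127, 0.0515, 0.0793]
ee_rot: [[1.0, 0.001, 0.002], [0.001, -1.0, -0.001], [0.002, 0.001, -1.0]]
wrist_force: [-3.4, -0.2, 10.7]
gripper_width: 0.68
gripper_force: 30.0
```

Emit:
apply_moves:
  moves:
    - [[0,0,0],0]
    - [[0,0,0],0]

```text
time_s: 29.18
tcp_pos: [0.6127, 0.0515, 0.0793]
ee_rot: [[1.0, 0.0, 0.002], [0.0, -1.0, -0.0], [0.002, 0.0, -1.0]]
wrist_force: [-2.5, -0.7, 9.1]
gripper_width: 0.678
gripper_force: 30.0
```

Contact. I'll ease off, release, lift away and pull clear for a final look.

Emit:
apply_moves:
  moves:
    - [[0,0,-0.0015],0]
    - [[0,0,0],0]
    - [[0,0,0],0]
    - [[0,0,0],0]
    - [[0,0,0],0]
  hand: 0.087

```text
time_s: 29.6
tcp_pos: [0.6119, 0.0515, 0.078]
ee_rot: [[1.0, -0.001, -0.001], [-0.001, -1.0, -0.0], [-0.001, 0.0, -1.0]]
wrist_force: [-0.4, -0.1, -0.8]
gripper_width: 0.954
gripper_force: 0.0
```

Emit:
apply_moves:
  moves:
    - [[0,0,-0.01],0]
    - [[0,0,-0.02],0]
    - [[0,0,-0.03],0]
    - [[0,0,-0.035],0]
    - [[0,0,0],0]

```text
time_s: 30.02
tcp_pos: [0.6166, 0.0521, 0.1822]
ee_rot: [[1.0, 0.001, 0.015], [0.001, -1.0, 0.002], [0.015, -0.002, -1.0]]
wrist_force: [1.7, -0.4, 1.8]
gripper_width: 1.001
gripper_force: 0.0
```

Emit:
apply_moves:
  moves:
    - [[-0.035,0,0],0]
    - [[-0.035,0,0],0]
    - [[-0.035,0,0],0]
    - [[-0.035,0,0],0]
    - [[-0.035,0,0],0]

```text
time_s: 30.43
tcp_pos: [0.4357, 0.0514, 0.1738]
ee_rot: [[1.0, -0.001, 0.001], [-0.001, -1.0, 0.0], [0.001, -0.0, -1.0]]
wrist_force: [-0.1, 0.4, 0.6]
gripper_width: 0.997
gripper_force: 0.0
```

Emit:
apply_moves:
  moves:
    - [[0,0,0],0]
    - [[0,0,0],0]
    - [[0,0,0],0]

```text
time_s: 30.68
tcp_pos: [0.4379, 0.052, 0.1745]
ee_rot: [[1.0, 0.0, 0.003], [0.0, -1.0, 0.001], [0.003, -0.001, -1.0]]
wrist_force: [0.4, 0.5, -1.4]
gripper_width: 0.999
gripper_force: 0.0
```

```bash
python3 - <<'E'
from h import *
P=[shot("scene","g"),shot("top")]; s=r.sense(); print(s["tcp_pos"],s["wrist_force"])
G=dict(tub_red=(.613,.0525,.052),tub_plum=(.607,.162,.007),tub_amber=(.612,.0525,.004),tub_green=(.617,-.057,.007),beaker=(.4184,.2194,0),label_roll=(.4,-.216,0))
for t,g in G.items():
    print(t,*[np.round(fit([p],t,g)[0],4) for p in P if mask(p,t,g) is not None])
E
```

```text
[0.43830525 0.0519924  0.17389203] [-0.36087438  0.01315658  0.23158074]
tub_red [0.6098 0.0507 0.052 ] [0.6122 0.0537 0.052 ]
tub_plum [0.6057 0.162  0.007 ] [0.6105 0.1652 0.007 ]
tub_amber [0.6316 0.0525 0.0039] [0.5842 0.0485 0.004 ]
tub_green [ 0.6147 -0.0581  0.007 ] [ 0.6173 -0.0555  0.007 ]
beaker [ 0.4138  0.2181 -0.    ]
label_roll [ 0.3947 -0.2217 -0.    ]
```

View pics/g.png

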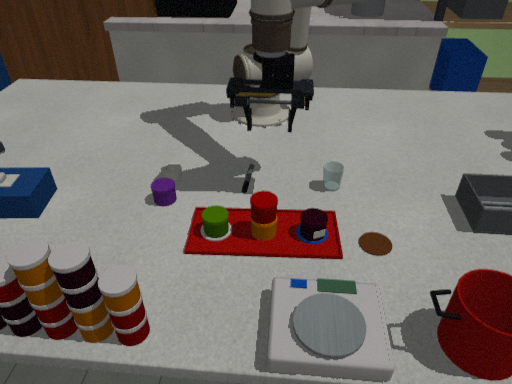

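The final view shows green on the white pad (215,222), red stacked on amber (264,217), and plum on the blue pad (313,225). The beaker and marker are where they started, and the arm is clear of everything. The label roll is hidden behind the arm in this picture, but the network fit puts it where it was. The amber fits in this round are spoiled because red covers it; its position comes from before the stacking.

```bash
python3 -c "
from station import r
print(r.finish_job())"
```

```text
the job is handed in; nothing more can be done
None
```

I handed the job in at about 31 s of the 115 s allowed; the verdict wasn't shown, but my last camera fits put green, plum, amber and red each within about 3 mm of target and upright (amber last measured before red was stacked on it), with the beaker, label roll and marker not visibly moved.

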